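Move the water filter from its rinse stand into the machine's filter base

ROBOT

A 7-joint arm with a two-finger parallel gripper is mounted at the origin on the work surface. World frame = base frame: x ahead of the robot, y to its left, z up, the work surface at z = 0. Lengths are in m, angles in rad, forces in N, time in s.
With the tool pointing down it reaches from about 0.425 to 0.875 m from the base axis. Payload 4.7 kg.
Tool frame: the origin (TCP) lies midway between the tips of the shut fingers; the grasp point (between the pads) lies 19 mm behind it (ctrl.grip_point_offset is the distance from the TCP to the grasp point, in m); z points along the fingers, y is the line along which they close (so a half turn about z gives the same grasp; the last joint's range is limited). The gripper opens to 87 mm and grips with 3 to 60 N. Pads are 19 mm wide; open, the fingers measure 117 mm over their backs; the gripper's body (75 mm by 190 mm) begins 51 mm behind the grasp point.
Start: joints at [1.331, 0.321, -0.07, 1.45, 0.023, 1.371, -0.057], TCP at [0.163, -0.629, 0.223] pointing down, gripper open.
Joint ranges: [-2.86, 2.86], [-0.3, 2.09], [-1.38, 1.24], [0.06, 2.45], [-1.56, 4.7], [0.09, 2.05], [-2.69, 2.69]. Speed limits (rad/s): [2.57, 2.57, 3.14, 3.14, 3.14, 3.14, 3.14].

INTERFACE

Orientations are given as a rotation vector (axis times angle).
In Python, from bench import ctrl gives the robot as it stands. The module is installed in compiled form; this text tells all that it offers.
- The arm moves only by the shell command python3 -m handwheel 'ROWS' [OPENING] [FORCE]. ROWS is JSON, a list of rows, each an object of numbers: "x", "y", "z": the shift along the tool's x, y, z in m; "wx", "wy", "wz": the turn, a rotation vector about the tool's x, y, z in degrees. A call has 1 to 10 rows; each row is the pose to reach, as a shift and turn from the pose commanded when the call began, along the tool's axes at that moment; what a row does not reach only later rows make up. A row lasts 1/12 s, in which the tool goes at most 41.7 mm and 7.16 degrees, less where a joint would pass 70% of its speed; a pose out of reach is approached as far as the arm can. A call with a gripper value outside its range is refused whole. OPENING is the finger opening in m, from 0 to 0.087, set as the call begins (- or left out, the last holds). The fingers move at their own pace and stop on an object; FORCE is the grip in N (left out, the last holds). Time passes only in rows, so rows that repeat a pose let the fingers close. It gives the time, the measured TCP pose, the force, the opening and the grip force at its end, in the units of the state.
- ctrl.get_state(): the state, without advancing time (a new reading comes with each control period).
- ctrl.get_image(name): name is "scene" or "top" or "wrist"; returns a dict with "image" (384x512x3 uint8, red, green, blue), "K" (3x3 intrinsics, pixels), "k1" (the pictures are not rectified: a ray, as slopes to the right and down, at radius r is drawn at 1 + k1 r^2 times it, then the intrinsics apply), "world_to_cam" (4x4, takes a point from world to camera coordinates); the wrist camera has in their place "hand_eye" (4x4, takes a point from camera to tool coordinates, whose origin is the TCP and whose axes are the flange's). Camera axes: x right, y down, z forward; pixel columns grow to the right and rows downward; lengths in m; the calibration is good to about 2 mm. A picture is of the moment at which its call begins: read the wrist's pose just before it. There is no depth.
- ctrl.close_job(): hands the job in; it is judged then, once.
The state is a dict: "time": time; "joint_positions": joint angles; "qd": joint speeds; "joint_torque": joint torques, N m; "position": TCP position; "tool_rot": TCP orientation; "ft_force": force on the tool from outside, world axes, zero at the start; "torque": the same for the moment, N m; "grip_width": opening from 0.0 (shut) to 1.0 (fully open); "grip_force": force on a finger pad.
Only numpy, scipy, OpenCV 4.12 (cv2) and the standard library are available. Lean on these libraries where they do the work, as an engineer would, in place of code of your own. Each camera call takes 0.05 s, during which the arm holds its last target. There are 200 camera calls.

TASK

The water filter cartridge with the blue tabs has been rinsed: unclip it from the white rinse stand by pinching its two blue tabs together, lift it straight out, and seat it in the black filter base with the blue collar (tabs towards the white bars), pressing it gently down against the base's spring until both tabs have snapped out under the collar and it stays down by itself. Never tug at it while it is still clipped in, do not crush the tabs or ram it home (stop pressing when you feel it meet the floor), and leave everything else on the counter as it stands.

Things in the scene. Friction and masses are not known exactly. Their poses are not given: they have to be found in the camera images.
- cartridge_center (a point): the water filter cartridge, white with blue tabs and cap, 0.2 kg, 88 mm tall, loose, clipped into the stand at the start; this point is its centre, 44 mm above its underside. z is up, y runs through its two tabs (the line to pinch along); half a turn makes no difference. Foot block 44 x 44 mm, 34 mm tall; neck above it 30 mm (x) by 22 mm (y), up to the cap's top at 88 mm
- cartridge_grip (a point): point on the cartridge's axis 70 mm above its underside, axes as cartridge_center: the height to pinch. On the +y and -y side of the neck stands a blue sprung tab 24 mm wide (x), 4 mm thick, 88 mm high: 44 mm over both, 34 mm when pinched in. On each a finger ledge sticks out 7 mm, top 47 mm above the underside, and lower a catch, 4 mm, flat top at 24 mm, sloping below
- tab_a (a joint): how far the +y tab is pushed in, in m: 0 = sprung out, 0.005 = fully in, against a stop. 2 N starts it moving, 5 N holds it fully in; its catch comes free at 0.003 to 0.004. Brittle: over 60 N crushes it; 20 to 40 N is a good grip
- tab_b (a joint): the same for the -y tab
- stand_mouth (a point): the white rinse stand, fixed, 100 x 112 mm, 57 mm high; this point is the centre of its flat top. A square socket opens there: 54 mm wide, sloping in over 6 mm to a 46 mm throat 10 mm thick; floor 42 mm below the top. The clipped-in cartridge stands on the floor, its y along the stand's, catches under the throat, 2 mm play upwards. Over 30 N on a caught catch, or 60 N on the cartridge, breaks it
- base_mouth (a point): the black filter base, fixed, 130 x 130 mm, 82 mm high; this point is the centre of its black top. In its middle the blue collar block, 70 x 70 mm, with a socket like the stand's (54 mm mouth, 46 mm throat, floor 42 mm below the blue top), is locked at a height not measured: its top is 0 to 16 mm above the black top. How deep the cartridge must go has to be felt
- base_axis (a point): the same point, for the socket: the tabs belong on its +y and -y sides (white bars on the black top), so the cartridge's y must lie along y here, either way round. A sprung pin stands 8 mm proud of the floor: 5 N when touched, 7.4 N level; then the floor is hard. The tabs spring out under the throat within 2 mm of the floor. Pushing the cap, 15 N snaps them past, but hard. Over 30 N breaks the base
- spent: bystander: the old cartridge, grey with red tabs, 44 x 58 x 88 mm, loose; origin under its centre
- jar: bystander: glass jar with red lid, 84 mm across, 135 mm tall; origin under its centre
- dish1: bystander: glass dessert dish, 110 mm across, 32 mm high; origin under its centre
- dish2: bystander: glass dessert dish, 110 mm across, 32 mm high; origin under its centre
- mug: bystander: white mug, 76 mm across, 85 mm tall; origin under its centre
- tumbler: bystander: amber glass, 68 mm across, 100 mm tall; origin under its centre
- spoon: bystander: spoon lying flat; origin under its middle

How it is judged:
By the outcome, as a careful person would: the job done as asked, in the order asked, and still so for the second after the job is handed in, with the robot touching nothing.
It also fails if it takes over 51 s, if anything falls off the work surface, if the arm or the gripper's body presses on something with over 40 N, if the wrist force passes 120 N, or if a joint passes its speed limit or range.

## Working session

There is one attempt and no reset: what is moved stays moved. The work goes in short steps, Python scripts to look and compute and a shell command to move; the robot and the scene stay as the last step left them, time stands still between calls to the robot, and variables do not carry over. Pictures are saved under pics/ and viewed, at most 10 in all, crops included, and the job is handed in when it is done.

```bash
mkdir -p pics
cat > h.py <<'E'
import numpy as np, cv2
from scipy.spatial.transform import Rotation as R
from bench import ctrl
def cam(d,st=None):
    if "world_to_cam" in d: T=np.linalg.inv(np.array(d["world_to_cam"]))
    else:
        W=np.eye(4);W[:3,:3]=R.from_rotvec(st["tool_rot"]).as_matrix();W[:3,3]=st["position"];T=W@np.array(d["hand_eye"])
    return T
def rays(d,T,px):
    dist=np.array([d["k1"],0,0,0,0],float)
    u=cv2.undistortPoints(np.array(px,float).reshape(-1,1,2),np.array(d["K"],float),dist).reshape(-1,2)
    v=np.c_[u,np.ones(len(u))]@T[:3,:3].T
    return T[:3,3],v
def plane(d,T,px,z):
    o,v=rays(d,T,px); return o+v*((z-o[2])/v[:,2])[:,None]
def proj(d,T,P):
    Ti=np.linalg.inv(T); r=cv2.Rodrigues(Ti[:3,:3])[0]
    return cv2.projectPoints(np.array(P,float).reshape(-1,3),r,Ti[:3,3],np.array(d["K"],float),np.array([d["k1"],0,0,0,0],float))[0].reshape(-1,2)
def save(d,n): cv2.imwrite(n,cv2.cvtColor(d["image"],cv2.COLOR_RGB2BGR))
E
python3 - <<'E'
from h import *
import pickle
st=ctrl.get_state();print(st)
D={}
for n in("scene","top"):
    d=ctrl.get_image(n);D[n]=d;save(d,f"pics/{n}.png");print(n,d["k1"],cam(d)[:3].round(3).tolist())
pickle.dump(D,open("d0.pkl","wb"))
a=np.vstack([D["top"]["image"],])
E
```

```text
{'time': 0.0, 'joint_positions': array([ 1.33108283,  0.32182314, -0.07007214,  1.4516845 ,  0.02259176,
        1.37079945, -0.05692042]), 'qd': array([-0.00037942, -0.0003877 , -0.00020926,  0.00057369, -0.00038141,
       -0.00037229,  0.00079181]), 'joint_torque': array([ 2.31048034e-04, -4.91280770e+01, -4.03766111e-01, -3.12522948e+01,
       -6.40312722e-02,  4.39621008e-02,  1.65965721e-04]), 'position': array([ 0.16301898, -0.62864683,  0.22145656]), 'tool_rot': array([-3.11444641e+00, -3.97374748e-01,  5.30643246e-04]), 'ft_force': array([-0.21892042, -0.04758759, -0.08627016]), 'torque': array([-0.03687272,  0.018991  ,  0.00480256]), 'grip_force': 0.0, 'grip_width': 1.0014425316861468}
scene 0.04293495232940505 [[0.865, 0.381, -0.327, 1.023], [0.502, -0.68, 0.535, -0.772], [-0.018, -0.627, -0.779, 1.217]]
top -0.11767630230117218 [[0.018, -0.989, 0.149, 0.368], [-1.0, -0.019, -0.002, -0.025], [0.005, -0.149, -0.989, 1.407]]
```

View pics/top.png

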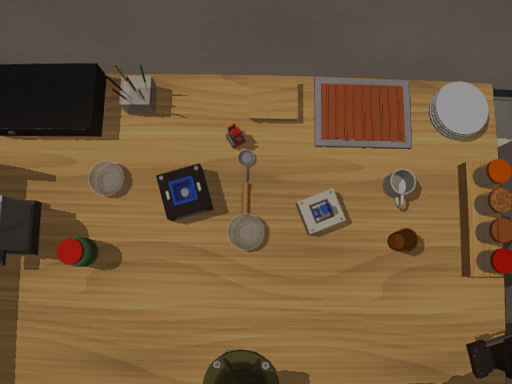

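View pics/scene.png

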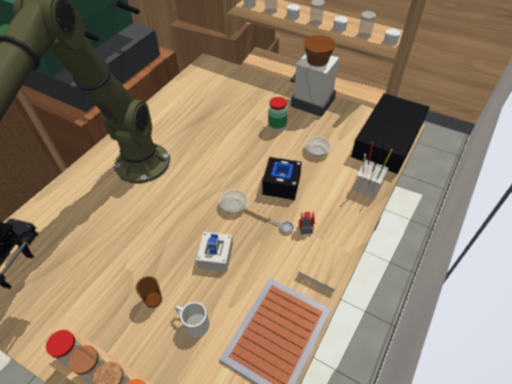

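The top view shows the stand with the cartridge at about (321,211) and the base with its blue collar at (184,191). The scene view shows them at (214,250) and (283,176). Next I'll enlarge both and measure.

Run:
```python
from h import *
import pickle
D=pickle.load(open("d0.pkl","rb"))
def crop(n,c,r,s): 
    i=D[n]["image"][c[1]-r:c[1]+r,c[0]-r:c[0]+r]; return cv2.resize(i,(s,s),interpolation=cv2.INTER_CUBIC)
m=np.vstack([np.hstack([crop("top",(321,211),32,300),crop("top",(184,191),32,300)]),np.hstack([crop("scene",(214,250),32,300),crop("scene",(283,176),32,300)])])
cv2.imwrite("pics/crops.png",m[:,:,::-1])
d=D["top"];T=cam(d);im=d["image"].astype(int)
hsv=cv2.cvtColor(d["image"],cv2.COLOR_RGB2HSV)
def rect(mask,z,name,box):
    mm=np.zeros_like(mask);x0,y0,x1,y1=box;mm[y0:y1,x0:x1]=mask[y0:y1,x0:x1]
    cs=cv2.findContours(mm,0,2)[0];c=max(cs,key=cv2.contourArea)
    p=plane(d,T,c.reshape(-1,2),z)[:,:2]
    r=cv2.minAreaRect((p*1000).astype(np.float32));print(name,cv2.contourArea(c),r)
blue=((hsv[...,0]>100)&(hsv[...,0]<130)&(hsv[...,1]>130)&(hsv[...,2]>60)).astype(np.uint8)
rect(blue,.09,"collar z.09",(150,155,220,225))
white=((hsv[...,1]<60)&(hsv[...,2]>140)).astype(np.uint8)
rect(white,.057,"stand",(290,180,355,245))
dark=(hsv[...,2]<60).astype(np.uint8)
rect(dark,.082,"base",(150,155,220,225))
rect(blue,.103,"cart",(290,180,355,245))
```

```text
collar z.09 586.0 ((562.5678100585938, 174.87559509277344), (72.03427124023438, 71.5616455078125), 17.17749786376953)
stand 1133.0 ((516.2041625976562, -222.25987243652344), (97.2634506225586, 109.44210052490234), 22.11307144165039)
base 2130.0 ((558.1892700195312, 170.92250061035156), (139.20851135253906, 133.9502410888672), 17.048341751098633)
cart 40.5 ((515.22412109375, -222.68722534179688), (23.702476501464844, 16.46802520751953), 26.67688751220703)
```

View pics/crops.png

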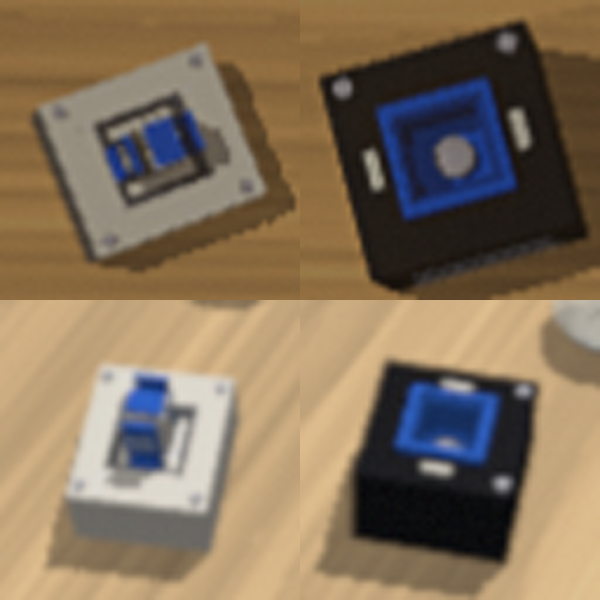

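The crops show the cartridge's tabs running left-right in the stand (yaw about 22°) and the base's bars left and right of the collar (yaw about 17°). Sizes fit: 97x109 for the stand, 72 for the collar. I'll go above the stand and look with the wrist camera.

```bash
python3 -m handwheel '[{"x":0.222,"y":-0.153,"wz":-7},{"x":0.222,"y":-0.153,"wz":-7},{"x":0.222,"y":-0.153,"wz":-7},{"x":0.222,"y":-0.153,"wz":-7},{"x":0.222,"y":-0.153,"wz":-7},{"x":0.222,"y":-0.153,"wz":-7},{"x":0.222,"y":-0.153,"wz":-7},{"x":0.222,"y":-0.153,"wz":-7},{"x":0.222,"y":-0.153,"wz":-7}]' 0.087 25
cat > ax.py <<'E'
from h import *
import sys
# tool-frame delta to reach world xyz with closing-line yaw (deg of world x-axis of object; y axis = yaw+90)
def delta(p,yaw):
    st=ctrl.get_state();M=R.from_rotvec(st["tool_rot"]).as_matrix()
    d=M.T@(np.array(p)-st["position"])
    y=M[:,1];a=np.degrees(np.arctan2(y[1],y[0]));w=(yaw+90-a+90)%180-90
    print("pos",st["position"].round(4),"delta mm",(d*1000).round(1),"wz",round(-w,2),"tilt",(M[:2,2]).round(4),"q",np.round(st["joint_positions"],2),"F",st["ft_force"].round(1),"t",round(st["time"],2))
if __name__=="__main__": delta([float(v) for v in sys.argv[1:4]],float(sys.argv[4]))
E
python3 ax.py .516 -.222 .22 22
```

```text
pos [ 0.163  -0.6287  0.2216] delta mm [ 443.8 -305.1    2.1] wz -7.46 tilt [-0.0005  0.0016] q [ 1.33  0.32 -0.07  1.45  0.02  1.37 -0.06] F [-0.4 -0.  -0. ] t 0.1invalid input at $[0]: expected keys x, y, z, wx, wy, wz
```

```bash
python3 -m handwheel '[{"x":0.04,"y":-0.0275,"z":0,"wx":0,"wy":0,"wz":-1},{"x":0.08,"y":-0.055,"z":0,"wx":0,"wy":0,"wz":-2},{"x":0.11,"y":-0.076,"z":0,"wx":0,"wy":0,"wz":-3},{"x":0.14,"y":-0.096,"z":0,"wx":0,"wy":0,"wz":-4},{"x":0.17,"y":-0.117,"z":0,"wx":0,"wy":0,"wz":-5},{"x":0.2,"y":-0.1375,"z":0,"wx":0,"wy":0,"wz":-6},{"x":0.23,"y":-0.158,"z":0,"wx":0,"wy":0,"wz":-7},{"x":0.26,"y":-0.179,"z":0,"wx":0,"wy":0,"wz":-7.5},{"x":0.29,"y":-0.199,"z":0,"wx":0,"wy":0,"wz":-7.5},{"x":0.32,"y":-0.22,"z":0,"wx":0,"wy":0,"wz":-7.5}]' 0.087 25
python3 ax.py .516 -.222 .22 22
```

```text
time: 0.93
position: [0.4183, -0.3344, 0.2223]
tool_rot: [-3.084, -0.6, 0.001]
ft_force: [0.8, -0.4, 0.2]
grip_width: 1.0
grip_force: 0.0
pos [ 0.4183 -0.3344  0.2223] delta mm [132.7 -67.5   2.2] wz 0.03 tilt [-0.0004 -0.0001] q [ 0.95  0.1  -0.35  1.73  0.03  1.33 -0.59] F [ 0.8 -0.4  0.2] t 0.93
```

```bash
python3 -m handwheel '[{"x":0.03,"y":-0.015,"z":0,"wx":0,"wy":0,"wz":0},{"x":0.065,"y":-0.033,"z":0,"wx":0,"wy":0,"wz":0},{"x":0.1,"y":-0.05,"z":0,"wx":0,"wy":0,"wz":0},{"x":0.125,"y":-0.063,"z":0,"wx":0,"wy":0,"wz":0},{"x":0.133,"y":-0.067,"z":0,"wx":0,"wy":0,"wz":0},{"x":0.133,"y":-0.067,"z":0,"wx":0,"wy":0,"wz":0},{"x":0.133,"y":-0.067,"z":0,"wx":0,"wy":0,"wz":0}]'
python3 - <<'E'
from h import *
import pickle
st=ctrl.get_state();d=ctrl.get_image("wrist");save(d,"pics/w1.png");pickle.dump((st,d),open("w1.pkl","wb"));print(st["position"],np.array(d["hand_eye"]).round(3),d["K"],d["k1"])
E
```

```text
time: 1.52
position: [0.5151, -0.2245, 0.222]
tool_rot: [3.083, 0.601, -0.002]
ft_force: [-0.7, -0.4, 0.7]
grip_width: 1.0
grip_force: 0.0
[ 0.51514926 -0.22453215  0.22203495] [[-0.    -0.966 -0.258  0.071]
 [ 1.    -0.001  0.001  0.   ]
 [-0.001 -0.258  0.966 -0.161]
 [ 0.     0.     0.     1.   ]] [[327.20560545   0.         254.36929932]
 [  0.         327.20560545 190.34318737]
 [  0.           0.           1.        ]] -0.09598046075444612
```

View pics/w1.png

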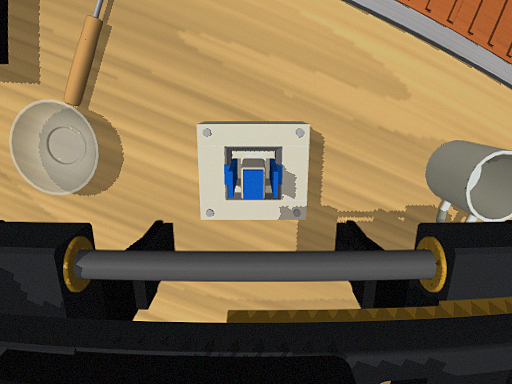

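The wrist view shows the stand's top from about (197,123) to (308,220), with the cap at (253,180) and the tabs at about (229,180) and (279,180). I'll measure it on its height planes.

```bash
cat > meas.py <<'E'
from h import *
def rect(d,T,mask,z,name,box,top=1):
    x0,y0,x1,y1=box;mm=np.zeros_like(mask);mm[y0:y1,x0:x1]=mask[y0:y1,x0:x1]
    cs=sorted(cv2.findContours(mm,0,2)[0],key=cv2.contourArea)[-top:]
    for c in cs:
        p=plane(d,T,c.reshape(-1,2),z)[:,:2]
        r=cv2.minAreaRect((p*1000).astype(np.float32))
        print(name,"px",cv2.boundingRect(c),"c",np.round(r[0],1),"size",np.round(r[1],1),"ang",round(r[2],1))
def masks(d):
    h=cv2.cvtColor(d["image"],cv2.COLOR_RGB2HSV)
    blue=((h[...,0]>100)&(h[...,0]<130)&(h[...,1]>120)&(h[...,2]>50)).astype(np.uint8)
    white=((h[...,1]<45)&(h[...,2]>170)).astype(np.uint8)
    return h,blue,white
E
python3 - <<'E'
from meas import *
import pickle
st,d=pickle.load(open("w1.pkl","rb"));T=cam(d,st)
h,b,w=masks(d)
print(h[130,250],h[215,250],h[182,253],h[180,229],h[160,300])
rect(d,T,w,.057,"stand",(180,110,330,230))
rect(d,T,b,.103,"blue@cap",(180,110,330,230),4)
# corner screws
g=cv2.cvtColor(d["image"],cv2.COLOR_RGB2GRAY)
E
```

```text
[ 25  30 211] [ 24  30 210] [107 239 192] [106 248 193] [ 24  30 210]
stand px (197, 124, 113, 96) c [ 516.8 -223.1] size [ 99.  111.3] ang 22.0
blue@cap px (270, 159, 13, 39) c [ 529.3 -239.9] size [34.2 10.4] ang 22.7
blue@cap px (224, 159, 13, 39) c [ 514.2 -202.6] size [34.3 10.5] ang 21.2
blue@cap px (243, 170, 20, 29) c [ 516.6 -222.8] size [25.4 16.9] ang 22.0
```

```bash
python3 ax.py .5166 -.2229 .066 22
```

```text
pos [ 0.5146 -0.2257  0.2221] delta mm [  3.2  -1.9 156.1] wz -0.08 tilt [-0.0015 -0.0009] q [ 0.78  0.16 -0.46  1.66  0.08  1.34 -0.88] F [-0.5  0.4 -1. ] t 1.57
```

```bash
python3 -m handwheel '[{"x":0.002,"y":-0.001,"z":0.025,"wx":0,"wy":0,"wz":0},{"x":0.003,"y":-0.002,"z":0.055,"wx":0,"wy":0,"wz":0},{"x":0.003,"y":-0.002,"z":0.085,"wx":0,"wy":0,"wz":0},{"x":0.003,"y":-0.002,"z":0.1,"wx":0,"wy":0,"wz":0},{"x":0.003,"y":-0.002,"z":0.106,"wx":0,"wy":0,"wz":0},{"x":0.003,"y":-0.002,"z":0.106,"wx":0,"wy":0,"wz":0},{"x":0.003,"y":-0.002,"z":0.106,"wx":0,"wy":0,"wz":0},{"x":0.003,"y":-0.002,"z":0.106,"wx":0,"wy":0,"wz":0}]'
python3 ax.py .5166 -.2229 .066 22
python3 - <<'E'
from meas import *
st=ctrl.get_state();d=ctrl.get_image("wrist");T=cam(d,st);save(d,"pics/w2.png")
h,b,w=masks(d)
rect(d,T,w,.057,"stand",(120,60,400,330),2)
rect(d,T,b,.103,"blue@cap",(120,60,400,330),4)
E
```

```text
time: 2.23
position: [0.5186, -0.2221, 0.1182]
tool_rot: [3.082, 0.598, 0.003]
ft_force: [0.1, -0.2, -0.1]
grip_width: 0.997
grip_force: 0.0
pos [ 0.5186 -0.2221  0.1182] delta mm [-2.2 -0.1 52.2] wz -0.03 tilt [ 0.0024 -0.0016] q [ 0.76  0.25 -0.46  1.79  0.12  1.14 -0.92] F [ 0.1 -0.2 -0.1] t 2.23
stand px (224, 178, 60, 18) c [ 532.4 -216.6] size [12.3 41.3] ang 21.9
stand px (172, 140, 163, 111) c [ 525.  -219.3] size [ 81.1 110.9] ang 22.1
blue@cap px (276, 188, 20, 64) c [ 531.4 -236.6] size [38.4 10.7] ang 22.9
blue@cap px (212, 188, 20, 64) c [ 517.9 -202.7] size [38.4 10.8] ang 20.9
blue@cap px (238, 212, 31, 40) c [ 518.1 -222.1] size [24.2 17.5] ang 21.9
```

```bash
python3 -m handwheel '[{"x":-0.001,"y":0,"z":0.018,"wx":0,"wy":0,"wz":0},{"x":-0.002,"y":0,"z":0.036,"wx":0,"wy":0,"wz":0},{"x":-0.002,"y":0,"z":0.048,"wx":0,"wy":0,"wz":0},{"x":-0.002,"y":0,"z":0.052,"wx":0,"wy":0,"wz":0},{"x":-0.002,"y":0,"z":0.052,"wx":0,"wy":0,"wz":0},{"x":-0.002,"y":0,"z":0.052,"wx":0,"wy":0,"wz":0},{"x":-0.002,"y":0,"z":0.052,"wx":0,"wy":0,"wz":0}]'
python3 ax.py .5166 -.2229 .066 22
```

```text
time: 2.87
position: [0.517, -0.2219, 0.0657]
tool_rot: [3.082, 0.601, 0.003]
ft_force: [0.3, -0.1, 1.0]
grip_width: 0.998
grip_force: 0.0
pos [ 0.517  -0.2219  0.0657] delta mm [-0.7  0.8 -0.3] wz 0.05 tilt [ 0.0018 -0.0009] q [ 0.75  0.3  -0.45  1.84  0.15  1.04 -0.95] F [ 0.3 -0.1  1. ] t 2.87
```

```bash
python3 -m handwheel '[{"x":-0.001,"y":0.0005,"z":0,"wx":0,"wy":0,"wz":0},{"x":-0.001,"y":0.0005,"z":0,"wx":0,"wy":0,"wz":0},{"x":-0.001,"y":0.0005,"z":0,"wx":0,"wy":0,"wz":0},{"x":-0.001,"y":0.0005,"z":0,"wx":0,"wy":0,"wz":0},{"x":-0.001,"y":0.0005,"z":0,"wx":0,"wy":0,"wz":0},{"x":-0.001,"y":0.0005,"z":0,"wx":0,"wy":0,"wz":0},{"x":-0.001,"y":0.0005,"z":0,"wx":0,"wy":0,"wz":0},{"x":-0.001,"y":0.0005,"z":0,"wx":0,"wy":0,"wz":0},{"x":-0.001,"y":0.0005,"z":0,"wx":0,"wy":0,"wz":0},{"x":-0.001,"y":0.0005,"z":0,"wx":0,"wy":0,"wz":0}]' 0.02 25
python3 ax.py .5166 -.2229 .066 22
```

```text
time: 3.7
position: [0.5154, -0.2227, 0.0649]
tool_rot: [3.083, 0.6, 0.0]
ft_force: [-0.4, -0.5, 1.9]
grip_width: 0.358
grip_force: 25.0
pos [ 0.5154 -0.2227  0.0649] delta mm [ 1.   0.7 -1.1] wz 0.04 tilt [ 0.0002 -0.0004] q [ 0.75  0.3  -0.45  1.84  0.15  1.04 -0.94] F [-0.4 -0.5  1.9] t 3.7
```

Run:
```python
from h import *
d=ctrl.get_image("wrist");i=d["image"][160:384,120:390];cv2.imwrite("pics/w3.png",cv2.resize(i,None,fx=2,fy=2,interpolation=2)[:,:,::-1])
```

```text
(no output)
```

View pics/w3.png

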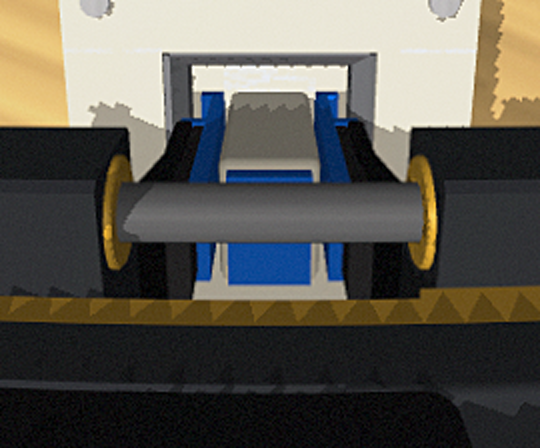

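The crop shows both tabs (crop pixels about 205 and 330, row 200) pressed in towards the cap by the pads, symmetrically. I'll lift gently and watch the force.

```bash
python3 -m handwheel '[{"x":0,"y":0,"z":-0.001,"wx":0,"wy":0,"wz":0},{"x":0,"y":0,"z":-0.002,"wx":0,"wy":0,"wz":0},{"x":0,"y":0,"z":-0.003,"wx":0,"wy":0,"wz":0},{"x":0,"y":0,"z":-0.004,"wx":0,"wy":0,"wz":0},{"x":0,"y":0,"z":-0.004,"wx":0,"wy":0,"wz":0}]'
python3 ax.py .5166 -.2229 .066 22
```

```text
time: 4.17
position: [0.5152, -0.2224, 0.0685]
tool_rot: [-3.084, -0.601, 0.0]
ft_force: [-0.8, -0.8, -2.1]
grip_width: 0.361
grip_force: 25.0
pos [ 0.5152 -0.2224  0.0685] delta mm [1.1 1.  2.5] wz 0.05 tilt [-0.0002  0.    ] q [ 0.76  0.3  -0.45  1.84  0.15  1.04 -0.94] F [-0.8 -0.8 -2.1] t 4.17
```

```bash
python3 -m handwheel '[{"x":0,"y":0,"z":-0.006,"wx":0,"wy":0,"wz":0},{"x":0,"y":0,"z":-0.014,"wx":0,"wy":0,"wz":0},{"x":0,"y":0,"z":-0.024,"wx":0,"wy":0,"wz":0},{"x":0,"y":0,"z":-0.036,"wx":0,"wy":0,"wz":0},{"x":0,"y":0,"z":-0.05,"wx":0,"wy":0,"wz":0},{"x":0,"y":0,"z":-0.07,"wx":0,"wy":0,"wz":0},{"x":0,"y":0,"z":-0.09,"wx":0,"wy":0,"wz":0},{"x":0,"y":0,"z":-0.11,"wx":0,"wy":0,"wz":0},{"x":0,"y":0,"z":-0.122,"wx":0,"wy":0,"wz":0},{"x":0,"y":0,"z":-0.126,"wx":0,"wy":0,"wz":0}]'
python3 - <<'E'
from meas import *
import pickle
D=pickle.load(open("d0.pkl","rb"))
for n,box in (("top",(150,155,220,225)),("scene",(255,150,310,210))):
    d=D[n];T=cam(d);h,b,w=masks(d)
    for z in (.082,.09,.098): rect(d,T,b,z,n+" collar %.3f"%z,box)
E
python3 ax.py .562 .175 .195 17.2
```

```text
time: 5.0
position: [0.5168, -0.223, 0.1981]
tool_rot: [3.08, 0.6, 0.007]
ft_force: [0.3, -0.5, -2.8]
grip_width: 0.362
grip_force: 25.0
top collar 0.082 px (168, 175, 30, 31) c [563.5 176. ] size [73.4 72.7] ang 16.5
top collar 0.090 px (168, 175, 30, 31) c [562.4 174.8] size [73.  72.3] ang 16.5
top collar 0.098 px (168, 175, 30, 31) c [561.2 173.6] size [72.5 71.8] ang 16.5
scene collar 0.082 px (270, 161, 24, 19) c [563.  177.3] size [79.7 85.8] ang 17.0
scene collar 0.090 px (270, 161, 24, 19) c [566.3 170.6] size [79.2 85.2] ang 17.0
scene collar 0.098 px (270, 161, 24, 19) c [569.5 163.9] size [78.6 84.6] ang 17.0
pos [ 0.5168 -0.223   0.1981] delta mm [ 191.2 -351.9    2.3] wz 4.85 tilt [ 0.0048 -0.0026] q [ 0.78  0.17 -0.47  1.7   0.08  1.28 -0.89] F [ 0.3 -0.5 -2.8] t 5.0
```

```bash
python3 -m handwheel '[{"x":0.006,"y":-0.018,"z":-0.002,"wx":0,"wy":0,"wz":0},{"x":0.015,"y":-0.048,"z":-0.006,"wx":0,"wy":0,"wz":0.5},{"x":0.025,"y":-0.08,"z":-0.01,"wx":0,"wy":0,"wz":1},{"x":0.035,"y":-0.112,"z":-0.014,"wx":0,"wy":0,"wz":1.5},{"x":0.045,"y":-0.144,"z":-0.018,"wx":0,"wy":0,"wz":2},{"x":0.055,"y":-0.176,"z":-0.02,"wx":0,"wy":0,"wz":2.5},{"x":0.065,"y":-0.208,"z":-0.02,"wx":0,"wy":0,"wz":3},{"x":0.075,"y":-0.24,"z":-0.02,"wx":0,"wy":0,"wz":3.5},{"x":0.085,"y":-0.272,"z":-0.02,"wx":0,"wy":0,"wz":4},{"x":0.095,"y":-0.304,"z":-0.02,"wx":0,"wy":0,"wz":4.5}]'
python3 -m handwheel '[{"x":0.007,"y":-0.022,"z":0,"wx":0,"wy":0,"wz":0.5},{"x":0.012,"y":-0.038,"z":0,"wx":0,"wy":0,"wz":0.5},{"x":0.015,"y":-0.047,"z":0,"wx":0,"wy":0,"wz":0.5},{"x":0.015,"y":-0.047,"z":0,"wx":0,"wy":0,"wz":0.5},{"x":0.015,"y":-0.047,"z":0,"wx":0,"wy":0,"wz":0.5},{"x":0.015,"y":-0.047,"z":0,"wx":0,"wy":0,"wz":0.5},{"x":0.015,"y":-0.047,"z":0,"wx":0,"wy":0,"wz":0.5}]'
python3 ax.py .562 .175 .195 17
python3 - <<'E'
from h import *
import pickle
st=ctrl.get_state();d=ctrl.get_image("wrist");save(d,"pics/w4.png");pickle.dump((st,d),open("w4.pkl","wb"))
E
```

```text
time: 5.83
position: [0.4884, 0.0964, 0.2142]
tool_rot: [3.104, 0.478, -0.001]
ft_force: [1.0, 0.0, -2.5]
grip_width: 0.355
grip_force: 25.0
time: 6.42
position: [0.4896, 0.1424, 0.2143]
tool_rot: [3.107, 0.461, -0.001]
ft_force: [-0.2, -0.1, -2.9]
grip_width: 0.357
grip_force: 25.0
pos [0.4896 0.1424 0.2143] delta mm [ 78.8 -10.2  19.2] wz -0.12 tilt [-0.0005 -0.0008] q [ 0.42  0.07 -0.78  1.78  0.05  1.31 -1.65] F [-0.2 -0.1 -2.9] t 6.42
```

View pics/w4.png

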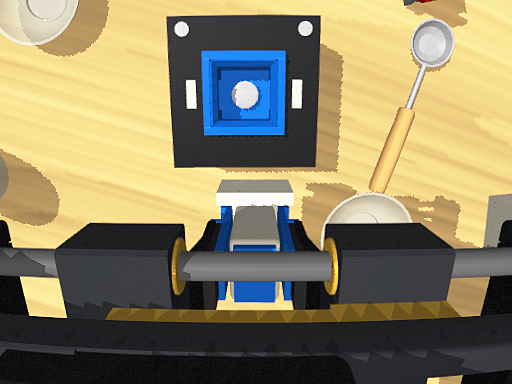

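The wrist view shows the black top from about (167,15) to (321,167), the blue collar from (202,50) to (285,135), and bars at (191,94) and (296,94). The cartridge hangs straight in the fingers at (255,250).

Run:
```python
from meas import *
import pickle
st,d=pickle.load(open("w4.pkl","rb"));T=cam(d,st);h,b,w=masks(d)
box=(150,0,335,176)
dark=(h[...,2]<75).astype(np.uint8)
rect(d,T,dark,.082,"black",box)
rect(d,T,w,.082,"white",box,5)
for z in(.082,.086,.09,.094,.098):rect(d,T,b,z,"collar %.3f"%z,box)
print(h[94,330],h[94,180],h[160,240])
rect(d,T,b,.0143+.193,"cap",(150,200,335,310),5)
```

```text
black px (167, 15, 153, 152) c [563.7 173.9] size [128.  128.9] ang 16.8
white px (174, 22, 15, 15) c [599.8 239.4] size [11.6 11.3] ang 59.0
white px (298, 21, 15, 15) c [630.2 140. ] size [11.2 11.6] ang 80.6
white px (292, 80, 10, 28) c [576.8 130. ] size [23.   7.9] ang 18.2
white px (186, 80, 11, 29) c [549.9 217.8] size [23.9  8.6] ang 17.5
white px (235, 81, 23, 27) c [563.5 171.7] size [22.  19.1] ang 16.8
collar 0.082 px (201, 50, 85, 86) c [563.8 174.3] size [72.1 72.3] ang 17.5
collar 0.086 px (201, 50, 85, 86) c [563.7 174.1] size [71.2 71.3] ang 17.5
collar 0.090 px (201, 50, 85, 86) c [563.7 174. ] size [70.2 70.3] ang 17.5
collar 0.094 px (201, 50, 85, 86) c [563.6 173.8] size [69.2 69.3] ang 17.5
collar 0.098 px (201, 50, 85, 86) c [563.5 173.6] size [68.2 68.3] ang 17.5
[ 18 120 178] [120   9  54] [143  22  46]
cap px (282, 281, 10, 19) c [462.9 114.2] size [12.3  5.2] ang 18.9
cap px (233, 245, 43, 7) c [483.2 140.2] size [ 3.7 23.5] ang 16.8
cap px (211, 206, 22, 46) c [489.  160.2] size [26.5 11.4] ang 19.7
cap px (277, 206, 21, 46) c [499.3 126.2] size [26.7 10.9] ang 18.0
cap px (234, 281, 41, 21) c [456.8 132.2] size [13.4 23.6] ang 16.8
```

```bash
python3 -m handwheel '[{"x":0.015,"y":-0.002,"z":0.002,"wx":0,"wy":0,"wz":0},{"x":0.035,"y":-0.004,"z":0.006,"wx":0,"wy":0,"wz":0},{"x":0.055,"y":-0.006,"z":0.014,"wx":0,"wy":0,"wz":0},{"x":0.07,"y":-0.0075,"z":0.026,"wx":0,"wy":0,"wz":0},{"x":0.077,"y":-0.0085,"z":0.038,"wx":0,"wy":0,"wz":0},{"x":0.079,"y":-0.0085,"z":0.044,"wx":0,"wy":0,"wz":0},{"x":0.079,"y":-0.0085,"z":0.044,"wx":0,"wy":0,"wz":0},{"x":0.079,"y":-0.0085,"z":0.044,"wx":0,"wy":0,"wz":0},{"x":0.079,"y":-0.0085,"z":0.044,"wx":0,"wy":0,"wz":0},{"x":0.079,"y":-0.0085,"z":0.044,"wx":0,"wy":0,"wz":0}]'
python3 ax.py .5626 .1737 .15 17
python3 - <<'E'
from meas import *
import pickle
st=ctrl.get_state();d=ctrl.get_image("wrist");save(d,"pics/w5.png");pickle.dump((st,d),open("w5.pkl","wb"));T=cam(d,st);h,b,w=masks(d)
rect(d,T,w,.082,"white",(0,60,512,384),6)
E
```

```text
time: 7.3
position: [0.5626, 0.1753, 0.1716]
tool_rot: [3.106, 0.465, 0.002]
ft_force: [0.0, 0.4, -0.5]
grip_width: 0.363
grip_force: 25.0
pos [0.5626 0.1753 0.1716] delta mm [-0.5  1.5 21.6] wz 0.02 tilt [ 0.0016 -0.0005] q [ 0.3   0.31 -0.78  1.66  0.23  1.27 -1.79] F [ 0.   0.4 -0.5] t 7.3
white px (316, 119, 16, 16) c [630.4 140.5] size [11.3 11.6] ang 17.4
white px (308, 181, 11, 29) c [577. 130.] size [23.3  7.7] ang 17.3
white px (193, 181, 11, 29) c [550.3 217.8] size [23.2  8. ] ang 17.1
white px (216, 192, 78, 28) c [555.  172.2] size [22.7 61.6] ang 17.0
white px (425, 94, 55, 95) c [651.4  47.3] size [39.2 74.9] ang 71.0
white px (0, 60, 73, 64) c [592.7 362. ] size [48.5 64.6] ang 13.5
```

View pics/w5.png

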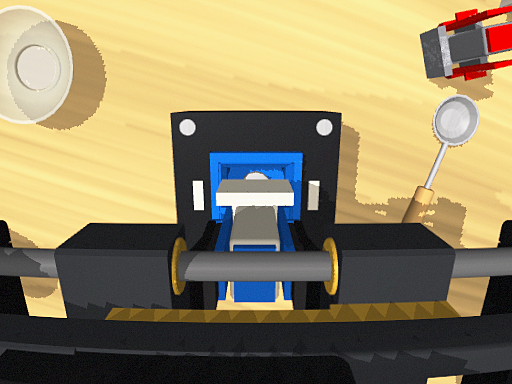

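The view shows the cartridge's foot (216–294, row 192) over the collar, with the bars at (198,195) and (313,195). That puts it about 1 mm off sideways, which I'll correct while descending.

```bash
python3 -m handwheel '[{"x":0,"y":0.001,"z":0.006,"wx":0,"wy":0,"wz":0},{"x":0,"y":0.001,"z":0.013,"wx":0,"wy":0,"wz":0},{"x":0,"y":0.001,"z":0.019,"wx":0,"wy":0,"wz":0},{"x":0,"y":0.001,"z":0.022,"wx":0,"wy":0,"wz":0},{"x":0,"y":0.001,"z":0.022,"wx":0,"wy":0,"wz":0},{"x":0,"y":0.001,"z":0.022,"wx":0,"wy":0,"wz":0}]'
python3 ax.py .5626 .1737 .15 17; python3 -m handwheel '[{"x":0,"y":0,"z":0,"wx":0,"wy":0,"wz":0},{"x":0,"y":0,"z":0,"wx":0,"wy":0,"wz":0}]' >/dev/null;python3 ax.py .5626 .1737 .15 17
```

```text
time: 7.85
position: [0.5624, 0.1746, 0.148]
tool_rot: [-3.107, -0.466, 0.001]
ft_force: [-0.1, 0.6, -2.4]
grip_width: 0.357
grip_force: 25.0
pos [0.5624 0.1746 0.148 ] delta mm [-0.1  0.9 -2. ] wz 0.05 tilt [-0.0008 -0.0001] q [ 0.3   0.33 -0.77  1.68  0.24  1.23 -1.8 ] F [-0.1  0.6 -2.4] t 7.85
pos [0.5629 0.1748 0.1488] delta mm [-0.6  0.9 -1.2] wz 0.05 tilt [0.0005 0.0001] q [ 0.3   0.33 -0.77  1.68  0.24  1.23 -1.8 ] F [-0.9 -0.  -1.9] t 8.02
```

```bash
python3 -m handwheel '[{"x":0,"y":0.0007,"z":0.002,"wx":0,"wy":0,"wz":0},{"x":0,"y":0.0007,"z":0.004,"wx":0,"wy":0,"wz":0},{"x":0,"y":0.0007,"z":0.006,"wx":0,"wy":0,"wz":0},{"x":0,"y":0.0007,"z":0.008,"wx":0,"wy":0,"wz":0},{"x":0,"y":0.0007,"z":0.01,"wx":0,"wy":0,"wz":0},{"x":0,"y":0.0007,"z":0.012,"wx":0,"wy":0,"wz":0},{"x":0,"y":0.0007,"z":0.014,"wx":0,"wy":0,"wz":0},{"x":0,"y":0.0007,"z":0.014,"wx":0,"wy":0,"wz":0}]'
python3 ax.py .5626 .1737 .15 17
```

```text
time: 8.68
position: [0.5626, 0.1738, 0.1339]
tool_rot: [3.107, 0.466, -0.001]
ft_force: [-0.5, -0.3, -1.2]
grip_width: 0.358
grip_force: 25.0
pos [0.5626 0.1738 0.1339] delta mm [ -0.    0.1 -16.1] wz 0.04 tilt [-0.0009 -0.0002] q [ 0.29  0.34 -0.76  1.7   0.25  1.2  -1.81] F [-0.5 -0.3 -1.2] t 8.68
```

No contact yet, so I'll continue through the throat in small pieces.

```bash
python3 -m handwheel '[{"x":0,"y":0,"z":0.001,"wx":0,"wy":0,"wz":0},{"x":0,"y":0,"z":0.0025,"wx":0,"wy":0,"wz":0},{"x":0,"y":0,"z":0.004,"wx":0,"wy":0,"wz":0},{"x":0,"y":0,"z":0.0055,"wx":0,"wy":0,"wz":0},{"x":0,"y":0,"z":0.007,"wx":0,"wy":0,"wz":0},{"x":0,"y":0,"z":0.008,"wx":0,"wy":0,"wz":0}]'
python3 ax.py .5626 .1737 .15 17
```

```text
time: 9.18
position: [0.5628, 0.1739, 0.1263]
tool_rot: [3.107, 0.466, -0.0]
ft_force: [-0.6, -0.2, -3.0]
grip_width: 0.356
grip_force: 25.0
pos [0.5628 0.1739 0.1263] delta mm [ -0.3   0.1 -23.7] wz 0.04 tilt [-0.0003 -0.0002] q [ 0.29  0.35 -0.76  1.71  0.26  1.19 -1.81] F [-0.6 -0.2 -3. ] t 9.18
```

```bash
python3 -m handwheel '[{"x":0,"y":0,"z":0.001,"wx":0,"wy":0,"wz":0},{"x":0,"y":0,"z":0.0025,"wx":0,"wy":0,"wz":0},{"x":0,"y":0,"z":0.004,"wx":0,"wy":0,"wz":0},{"x":0,"y":0,"z":0.005,"wx":0,"wy":0,"wz":0},{"x":0,"y":0,"z":0.005,"wx":0,"wy":0,"wz":0}]'
python3 ax.py .5626 .1737 .15 17
```

```text
time: 9.6
position: [0.5627, 0.1739, 0.1212]
tool_rot: [3.107, 0.466, -0.001]
ft_force: [-0.5, -0.6, -2.3]
grip_width: 0.359
grip_force: 25.0
pos [0.5627 0.1739 0.1212] delta mm [ -0.2   0.1 -28.8] wz 0.05 tilt [-0.0005 -0.0002] q [ 0.29  0.36 -0.76  1.71  0.26  1.18 -1.82] F [-0.5 -0.6 -2.3] t 9.6
```

```bash
python3 -m handwheel '[{"x":0,"y":0,"z":0.0015,"wx":0,"wy":0,"wz":0},{"x":0,"y":0,"z":0.003,"wx":0,"wy":0,"wz":0},{"x":0,"y":0,"z":0.0045,"wx":0,"wy":0,"wz":0},{"x":0,"y":0,"z":0.006,"wx":0,"wy":0,"wz":0},{"x":0,"y":0,"z":0.006,"wx":0,"wy":0,"wz":0}]'
```

```text
time: 10.02
position: [0.5627, 0.1738, 0.1151]
tool_rot: [3.107, 0.465, -0.001]
ft_force: [0.6, -0.7, -1.7]
grip_width: 0.359
grip_force: 25.0
```

```bash
python3 -m handwheel '[{"x":0,"y":0,"z":0.001,"wx":0,"wy":0,"wz":0},{"x":0,"y":0,"z":0.002,"wx":0,"wy":0,"wz":0},{"x":0,"y":0,"z":0.003,"wx":0,"wy":0,"wz":0},{"x":0,"y":0,"z":0.004,"wx":0,"wy":0,"wz":0},{"x":0,"y":0,"z":0.004,"wx":0,"wy":0,"wz":0}]'
```

```text
time: 10.43
position: [0.5627, 0.1739, 0.1112]
tool_rot: [3.107, 0.466, -0.001]
ft_force: [-0.3, 0.2, -2.4]
grip_width: 0.36
grip_force: 25.0
```

```bash
python3 -m handwheel '[{"x":0,"y":0,"z":0.001,"wx":0,"wy":0,"wz":0},{"x":0,"y":0,"z":0.002,"wx":0,"wy":0,"wz":0},{"x":0,"y":0,"z":0.003,"wx":0,"wy":0,"wz":0},{"x":0,"y":0,"z":0.003,"wx":0,"wy":0,"wz":0}]'
```

```text
time: 10.77
position: [0.5627, 0.1739, 0.1082]
tool_rot: [3.107, 0.466, -0.001]
ft_force: [0.4, -0.7, -1.9]
grip_width: 0.363
grip_force: 25.0
```

```bash
python3 -m handwheel '[{"x":0,"y":0,"z":0.001,"wx":0,"wy":0,"wz":0},{"x":0,"y":0,"z":0.002,"wx":0,"wy":0,"wz":0},{"x":0,"y":0,"z":0.002,"wx":0,"wy":0,"wz":0}]'
```

```text
time: 11.02
position: [0.5628, 0.1739, 0.1063]
tool_rot: [3.107, 0.466, -0.001]
ft_force: [-0.2, -0.6, -2.5]
grip_width: 0.36
grip_force: 25.0
```

```bash
python3 -m handwheel '[{"x":0,"y":0,"z":0.001,"wx":0,"wy":0,"wz":0},{"x":0,"y":0,"z":0.002,"wx":0,"wy":0,"wz":0},{"x":0,"y":0,"z":0.002,"wx":0,"wy":0,"wz":0}]'
```

```text
time: 11.27
position: [0.5631, 0.174, 0.1048]
tool_rot: [3.107, 0.466, 0.001]
ft_force: [0.5, 0.3, -1.7]
grip_width: 0.36
grip_force: 25.0
```

```bash
python3 -m handwheel '[{"x":0,"y":0,"z":0.001,"wx":0,"wy":0,"wz":0},{"x":0,"y":0,"z":0.002,"wx":0,"wy":0,"wz":0},{"x":0,"y":0,"z":0.002,"wx":0,"wy":0,"wz":0}]'
```

```text
time: 11.52
position: [0.5632, 0.174, 0.1029]
tool_rot: [3.107, 0.465, 0.001]
ft_force: [0.0, 0.1, 3.0]
grip_width: 0.358
grip_force: 25.0
```

The pin is touched at TCP z ≈ 0.104 (+5 N), so I expect the floor at about 0.096.

```bash
python3 -m handwheel '[{"x":0,"y":0,"z":0.001,"wx":0,"wy":0,"wz":0},{"x":0,"y":0,"z":0.002,"wx":0,"wy":0,"wz":0},{"x":0,"y":0,"z":0.003,"wx":0,"wy":0,"wz":0},{"x":0,"y":0,"z":0.004,"wx":0,"wy":0,"wz":0},{"x":0,"y":0,"z":0.004,"wx":0,"wy":0,"wz":0}]'
```

```text
time: 11.93
position: [0.5632, 0.174, 0.0986]
tool_rot: [-3.107, -0.466, -0.001]
ft_force: [-0.6, -0.5, 4.0]
grip_width: 0.36
grip_force: 25.0
```

```bash
python3 -m handwheel '[{"x":0,"y":0,"z":0.0005,"wx":0,"wy":0,"wz":0},{"x":0,"y":0,"z":0.001,"wx":0,"wy":0,"wz":0},{"x":0,"y":0,"z":0.001,"wx":0,"wy":0,"wz":0}]'
```

```text
time: 12.18
position: [0.5631, 0.174, 0.0976]
tool_rot: [-3.107, -0.466, -0.001]
ft_force: [-0.3, -0.9, 3.7]
grip_width: 0.362
grip_force: 25.0
```

```bash
python3 -m handwheel '[{"x":0,"y":0,"z":0.0005,"wx":0,"wy":0,"wz":0},{"x":0,"y":0,"z":0.0005,"wx":0,"wy":0,"wz":0}]'
```

```text
time: 12.35
position: [0.5631, 0.174, 0.0971]
tool_rot: [3.107, 0.466, 0.001]
ft_force: [0.3, 0.4, 3.7]
grip_width: 0.361
grip_force: 25.0
```

```bash
python3 -m handwheel '[{"x":0,"y":0,"z":0.0005,"wx":0,"wy":0,"wz":0},{"x":0,"y":0,"z":0.0005,"wx":0,"wy":0,"wz":0}]'
```

```text
time: 12.52
position: [0.5631, 0.174, 0.0968]
tool_rot: [3.107, 0.465, 0.001]
ft_force: [0.1, -0.3, 4.5]
grip_width: 0.357
grip_force: 25.0
```

```bash
python3 -m handwheel '[{"x":0,"y":0,"z":0.0005,"wx":0,"wy":0,"wz":0},{"x":0,"y":0,"z":0.0005,"wx":0,"wy":0,"wz":0}]'
```

```text
time: 12.68
position: [0.5632, 0.174, 0.0967]
tool_rot: [3.107, 0.465, 0.001]
ft_force: [-0.2, -1.2, 7.5]
grip_width: 0.36
grip_force: 25.0
```

```bash
python3 -m handwheel '[{"x":0,"y":0,"z":0.0005,"wx":0,"wy":0,"wz":0},{"x":0,"y":0,"z":0.0005,"wx":0,"wy":0,"wz":0}]'
```

```text
time: 12.85
position: [0.5632, 0.174, 0.0967]
tool_rot: [3.106, 0.465, 0.001]
ft_force: [-2.4, -1.6, 12.0]
grip_width: 0.361
grip_force: 25.0
```

The floor is felt: z stays at 0.0967 while the force climbs to 12 N. I'll stop pressing and slacken the grip so the tabs spring out.

```bash
python3 -m handwheel '[{"x":0,"y":0,"z":0,"wx":0,"wy":0,"wz":0},{"x":0,"y":0,"z":0,"wx":0,"wy":0,"wz":0},{"x":0,"y":0,"z":0,"wx":0,"wy":0,"wz":0},{"x":0,"y":0,"z":0,"wx":0,"wy":0,"wz":0}]' 0.02 3
```

```text
time: 13.18
position: [0.5632, 0.174, 0.0956]
tool_rot: [-3.107, -0.466, -0.001]
ft_force: [0.5, 0.7, 4.6]
grip_width: 0.465
grip_force: 3.5
```

```bash
python3 -m handwheel '[{"x":0,"y":0,"z":0,"wx":0,"wy":0,"wz":0},{"x":0,"y":0,"z":0,"wx":0,"wy":0,"wz":0},{"x":0,"y":0,"z":0,"wx":0,"wy":0,"wz":0},{"x":0,"y":0,"z":0,"wx":0,"wy":0,"wz":0},{"x":0,"y":0,"z":0,"wx":0,"wy":0,"wz":0}]' 0.08
python3 -m handwheel '[{"x":0,"y":0,"z":-0.006,"wx":0,"wy":0,"wz":0},{"x":0,"y":0,"z":-0.018,"wx":0,"wy":0,"wz":0},{"x":0,"y":0,"z":-0.036,"wx":0,"wy":0,"wz":0},{"x":0,"y":0,"z":-0.06,"wx":0,"wy":0,"wz":0},{"x":0,"y":0,"z":-0.085,"wx":0,"wy":0,"wz":0},{"x":-0.015,"y":0,"z":-0.1,"wx":0,"wy":0,"wz":0},{"x":-0.035,"y":0,"z":-0.106,"wx":0,"wy":0,"wz":0},{"x":-0.05,"y":0,"z":-0.106,"wx":0,"wy":0,"wz":0},{"x":-0.05,"y":0,"z":-0.106,"wx":0,"wy":0,"wz":0},{"x":-0.05,"y":0,"z":-0.106,"wx":0,"wy":0,"wz":0}]'
python3 - <<'E'
from meas import *
import pickle
st=ctrl.get_state();d=ctrl.get_image("wrist");s=ctrl.get_image("scene")
a=cv2.resize(d["image"][0:260,120:400],None,fx=1.6,fy=1.6,interpolation=2);b=s["image"][135:215,245:325]
b=cv2.resize(b,(330,416));m=np.hstack([a,b[:a.shape[0]]]);cv2.imwrite("pics/w6.png",m[:,:,::-1]);pickle.dump((st,d,s),open("w6.pkl","wb"))
T=cam(d,st);h,b,w=masks(d)
for z in (.13,.136,.142):rect(d,T,b,z,"blue%.3f"%z,(120,0,400,260),5)
E
```

```text
time: 13.6
position: [0.5621, 0.1738, 0.0948]
tool_rot: [3.107, 0.466, -0.003]
ft_force: [-0.8, 0.2, -0.2]
grip_width: 0.755
grip_force: 0.0
time: 14.43
position: [0.5151, 0.159, 0.2024]
tool_rot: [3.106, 0.465, 0.002]
ft_force: [0.6, 0.2, -0.4]
grip_width: 0.92
grip_force: 0.0
blue0.130 px (210, 86, 88, 85) c [566.7 174.8] size [58.9 60. ] ang 17.0
blue0.136 px (210, 86, 88, 85) c [567.1 174.9] size [57.4 58.4] ang 17.0
blue0.142 px (210, 86, 88, 85) c [567.5 175.1] size [55.9 56.9] ang 17.0
```

View pics/w6.png

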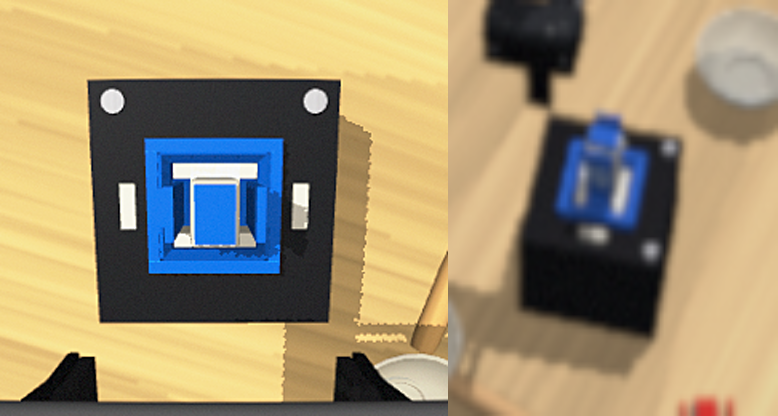

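The crop shows the cartridge standing upright and centred in the collar, cap at crop (216,213), with the bars on the tab sides and the tabs appearing spread. As a check, I'll measure the cap height by parallax against the base top in an offset view.

```bash
python3 -m handwheel '[{"x":-0.01,"y":0.02,"z":-0.005,"wx":0,"wy":0,"wz":0},{"x":-0.02,"y":0.05,"z":-0.01,"wx":0,"wy":0,"wz":0},{"x":-0.03,"y":0.08,"z":-0.01,"wx":0,"wy":0,"wz":0},{"x":-0.03,"y":0.1,"z":-0.01,"wx":0,"wy":0,"wz":0},{"x":-0.03,"y":0.11,"z":-0.01,"wx":0,"wy":0,"wz":0},{"x":-0.03,"y":0.11,"z":-0.01,"wx":0,"wy":0,"wz":0},{"x":-0.03,"y":0.11,"z":-0.01,"wx":0,"wy":0,"wz":0},{"x":-0.03,"y":0.11,"z":-0.01,"wx":0,"wy":0,"wz":0}]'
python3 - <<'E'
from meas import *
import pickle
st=ctrl.get_state();d=ctrl.get_image("wrist");pickle.dump((st,d),open("w7.pkl","wb"))
T=cam(d,st);p=proj(d,T,[[.5637,.174,.082],[.5637,.174,.127],[.5637,.174,.135],[.5637,.174,.143]]);print(p.round(1))
x,y=p[2].astype(int);x0=max(x-110,0);y0=max(y-90,0);print(x0,y0)
cv2.imwrite("pics/w7.png",cv2.resize(d["image"][y0:y0+190,x0:x0+220],None,fx=3,fy=3,interpolation=2)[:,:,::-1])
E
```

```text
time: 15.2
position: [0.5186, 0.0477, 0.2114]
tool_rot: [-3.105, -0.47, 0.0]
ft_force: [0.6, -0.5, 0.7]
grip_width: 0.918
grip_force: 0.0
[[130.5  94.1]
 [108.4  92.7]
 [103.7  92.4]
 [ 98.6  92.1]]
0 2
```

View pics/w7.png

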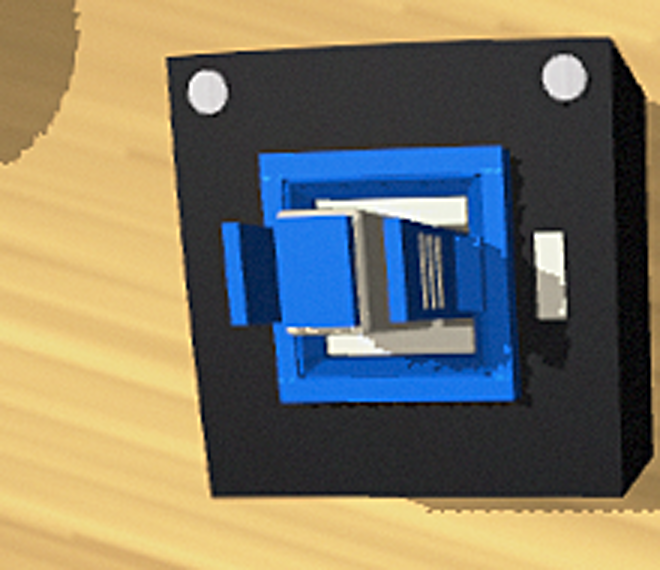

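The crop shows the cap centre at full-image (105,92.7), which matches a cap top of about 0.133–0.135, the floor-seated height (popped up would put it at column 98.6). The tabs are about 44 mm over both, so they are fully sprung out under the collar. The robot is clear, so I'll hand in.

```bash
python3 -c "
from bench import ctrl
print(ctrl.close_job())"
```

```text
the job is handed in; nothing more can be done
None
```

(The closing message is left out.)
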